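# Latch an electronics unit into its test nest

## Task

The grey electronics unit lies in the channel of the metal test nest, a little short of the stop. Push it along the channel with the fingertips until it sits fully home against the black stop, then push the standing latch lever over past its centre so that it snaps across and its pad holds the unit down. Nothing is to be picked up or lifted; leave the other things on the bench where they are.

Things in the scene. Friction and masses are not known exactly. Their poses are not given: they have to be found in the camera images.
- nest: The test nest: dark metal plate 250 x 200 mm, 12 thick, fixed on the table (z = 0) at a varying place and yaw. Origin: under the channel's centre line, 90 before the stop face. x: level, along the channel to the stop; y: level, left, to the latch; z up. The channel is 60 wide between bright aluminium rails 14 high; rails and flared entry begin about 200 before the stop; its near end is open.
- nest_stop (a point): Centre of the near face of the nest's stop, 15 mm above the plate's top (27 above the table), axes as the nest's. The stop is a black socket block 80 wide (y), 36 high.
- unit_tail (a point): Centre of the near end face of the unit, 15 mm above the plate. The unit is a loose grey plastic box (pale lid) 100 long (x), 56 wide (y), 30 tall, 0.2 to 0.35 kg, lying flat in the channel. Its x axis runs from this face to the far end. At home this point is 100 before nest_stop; it starts 20 to 50 mm short of that.
- unit_nose (a point): Centre of the far end face of the unit (brass contacts), 15 mm above the plate; along the channel it reaches nest_stop when the unit is home. Up to 2 mm of side play.
- latch_pivot (a point): Pivot of the latch lever, between two dark steel cheeks: 35 mm before the stop face, 75 left of the channel's centre line, 56 above the table. The axis is level, along the nest's x.
- latch_tip (a point): Top end of the lever's black rubber grip (20 mm thick, 60 long, on a 12 thick steel bar), 112 from the pivot. Open: leans 35 degrees left, away from the channel, this point 148 above the table. Thrown: leans 35 degrees right, over the unit. A short steel arm with a rubber pad, fixed to the lever, points up when open and presses down on the unit when thrown.
- latch (a joint): Lever angle, rad: 0 fully open (leaning left), 0.61 dead centre (lever upright), 1.22 thrown with the pad on the unit (1.34 if no unit is under it). An over-centre spring drives it away from 0.61 both ways: 5 to 6 N sideways at the grip's end starts it from open, falling to nothing at the centre; past it the lever snaps over by itself.
- tray: low black divided parts tray, 140 x 140 x 30, fixed; origin under its centre; bystander (sizes in mm)
- tin: small round aluminium tin, 36 across, 22 tall, standing on the nest's plate right of the channel; origin under its centre; bystander, leave it alone (sizes in mm)
- spool: small metal solder spool, 44 across, 32 tall, standing on the nest's plate at its near left corner; origin under its centre; bystander, leave it alone (sizes in mm)
- pliers: yellow-handled pliers, 150 long, lying on the table to the right of the nest; origin near the middle, on the table; bystander, leave them alone (sizes in mm)
- driver: screwdriver, 170 long, lying beyond the nest; bystander, leave it alone (sizes in mm)
- lighter: small flat lighter, 24 x 80 x 12, lying beyond the nest; bystander, leave it alone (sizes in mm)
- mug: white mug, 76 across, 90 tall, on the far left; origin under its centre; bystander, leave it alone (sizes in mm)
- scalpel: thin steel craft knife, 130 long, lying beyond the nest; bystander, leave it alone (sizes in mm)
Not all that is in view belongs to the job. Of the things like the part that bears unit_tail, leave any that is pink or purple; of the rest the larger one is meant.

How it is judged:
On the way, in this order (a step that is already met when the one before it is completed fails the run):
1. the unit is pushed home against the stop while the latch is still open (x of unit_nose in the frame of nest_stop above -0.003 m and z of unit_nose in the frame of nest_stop below 0.004 m and angle between unit_nose's own z axis and vertical below 0.08 rad and value of joint latch below 0.3 rad), for 0.2 s.
2. the latch lever has snapped over and its pad rests on the unit (x of unit_nose in the frame of nest_stop above -0.003 m and z of unit_nose in the frame of nest_stop below 0.004 m and angle between unit_nose's own z axis and vertical below 0.08 rad and value of joint latch between 1.14 and 1.29 rad), for 0.2 s.
At the end, for the whole second after the job is handed in: The unit lies flat on the plate with its far end within 3 mm of the stop, and the latch lever is thrown (1.14 to 1.29 rad: its pad resting on the unit) and still (all of step 2 and velocity of joint latch between -0.1 and 0.1 rad/s); the robot touches nothing.
It fails at once if the unit is lifted more than 10 mm or tipped (z of any of unit_tail, unit_nose in the frame of nest_stop above 0.01 m).
It fails at once if a bystander is moved more than 30 mm, lifted or knocked over (distance of any of tin, spool, pliers, driver, lighter, mug, scalpel from where it was at the start of the episode above 0.03 m or angle between any of tin, spool, mug's own z axis and vertical above 0.5 rad).
It also fails if it takes over 48 s, if anything falls off the work surface, if the arm or the gripper's body presses on something with over 40 N, if the wrist force passes 120 N, or if a joint passes its speed limit or range.

## Robot

A 7-joint arm with a two-finger parallel gripper is mounted at the origin on the work surface. World frame = base frame: x ahead of the robot, y to its left, z up, the work surface at z = 0. Lengths are in m, angles in rad, forces in N, time in s.
With the tool pointing down it reaches from about 0.375 to 0.925 m from the base axis. Payload 3.1 kg.
Tool frame: the origin (TCP) lies midway between the tips of the shut fingers; the grasp point (between the pads) lies 19 mm behind it (bot.grasp_offset is the distance from the TCP to the grasp point, in m); z points along the fingers, y is the line along which they close (so a half turn about z gives the same grasp; the last joint's range is limited). The gripper opens to 85 mm and grips with 20 to 120 N. Pads are 22 mm wide; open, the fingers measure 114 mm over their backs; the gripper's body (76 mm by 85 mm) begins 54 mm behind the grasp point. The pads swing forward as they close: fully open they stand 13 mm farther back than shut.
Start: joints at [-1.369, 0.383, 0.044, 1.598, -0.018, 1.161, -0.05], TCP at [0.192, 0.621, 0.231] pointing down, gripper open.
Joint ranges: [-2.61, 2.61], [-0.41, 2.15], [-1.48, 1.57], [0, 2.5], [-1.57, 4.71], [0.05, 1.97], [-2.85, 2.85]. Speed limits (rad/s): [2.79, 2.79, 3.14, 3.14, 3.14, 3.14, 3.14].

## Interface

Orientations are given as a unit quaternion [x, y, z, w].
In Python, from rig import bot gives the robot as it stands. The module is installed in compiled form; this text tells all that it offers.
- The arm moves only by the tool play_rows, never from a script. Its argument "deltas" is a list of rows, each an object with "dp": the shift along the tool's x, y, z in m, a list of three; "delta_rot": the turn, a rotation vector about the tool's x, y, z in degrees, a list of three. A call has 1 to 5 rows; each row is the pose to reach, as a shift and turn from the pose commanded when the call began, along the tool's axes at that moment; what a row does not reach only later rows make up. A row lasts 1/10 s, in which the tool goes at most 50 mm and 8.59 degrees, less where a joint would pass 70% of its speed; a pose out of reach is approached as far as the arm can. A call with a gripper value outside its range is refused whole. "grip" is the finger opening in m, from 0 to 0.0854, set as the call begins (left out, the last holds). The fingers move at their own pace and stop on an object; "force" is the grip in N (left out, the last holds). Time passes only in rows, so rows that repeat a pose let the fingers close. It gives the time, the measured TCP pose, the force, the opening and the grip force at its end, in the units of the state.
- bot.read_state(): the state, without advancing time (a new reading comes with each control period).
- bot.read_camera(name): name is "side" or "top" or "wrist"; returns the picture (400x640x3 uint8, red, green, blue); there is no depth.
- bot.get_calibration(name): a dict with "fov_y" (degrees; the focal length in pixels is half the picture's height over the tangent of half this angle, whatever the lens; pixels are square), "cx", "cy" (the principal point, pixels), "position" and "rotation" of the camera in the world; the wrist camera has in their place "mount" (4x4, takes a point from camera to tool coordinates, whose origin is the TCP and whose axes are the flange's). Camera axes: x right, y up, looking along -z (the intrinsics and any distortion apply to the point x, -y, -z); pixel columns grow to the right and rows downward; lengths in m; the calibration is good to about 2 mm. A picture is of the moment at which its call begins: read the wrist's pose just before it. get_calibration takes no time and is no camera call.
- bot.hand_in(): hands the job in; it is judged then, once.
The state is a dict: "clock": time; "joint_positions": joint angles; "joint_velocities": joint speeds; "joint_efforts": joint torques, N m; "tool_pos": TCP position; "tool_rot": TCP orientation; "wrist_force": force on the tool from outside, world axes, zero at the start; "torque": the same for the moment, N m; "finger_gap": opening from 0.0 (shut) to 1.0 (fully open); "gripper_force": force on a finger pad.
Only numpy, scipy, OpenCV 4.12 (cv2) and the standard library are available. Lean on these libraries where they do the work, as an engineer would, in place of code of your own. Each camera call takes 0.05 s, during which the arm holds its last target. There are 200 camera calls.

## Working session

There is one attempt and no reset: what is moved stays moved. The work goes in short steps, Python scripts to look and compute and a tool call to move; the robot and the scene stay as the last step left them, time stands still between calls to the robot, and variables do not carry over. Pictures are saved under pics/ and viewed, at most 10 in all, crops included, and the job is handed in when it is done.

Besides the shell and the picture viewer there is one more tool, called after "Emit:" by a JSON object that holds its "api" and its "payload". play_rows: Moves the arm, as the interface text tells. Its arguments: {"type":"object","properties":{"deltas":{"type":"array","items":{"type":"object","properties":{"dp":{"type":"array","items":{"type":"number"}},"delta_rot":{"type":"array","items":{"type":"number"}}}}},"grip":{"type":"number"},"force":{"type":"number"}},"required":["deltas"]}

```bash
mkdir -p pics; python3 - <<'E'
from rig import bot
import cv2
s=bot.read_state(); print(s)
for n in ["top","side","wrist"]:
    im=bot.read_camera(n); cv2.imwrite(f"pics/{n}0.png",im[:,:,::-1]); print(n,bot.get_calibration(n))
E
```

```text
{'clock': 0.0, 'joint_positions': array([-1.36877503,  0.3838586 ,  0.04384555,  1.59962649, -0.01785599,
        1.1611884 , -0.04990211]), 'joint_velocities': array([-0.00079737,  0.0018026 , -0.00023158, -0.0005547 , -0.00135217,
       -0.0001411 ,  0.00118909]), 'joint_efforts': array([-3.19734654e-04, -4.33463037e+01,  1.02421694e+00, -2.49514157e+01,
        1.05772022e-02,  1.11461178e-02, -5.97894427e-06]), 'tool_pos': array([0.19171851, 0.62007132, 0.22984778]), 'tool_rot': array([ 1.49308311e-01,  9.88789776e-01, -1.34016075e-03, -1.06222575e-04]), 'wrist_force': array([ 0.08572108, -0.6419393 ,  0.7795865 ]), 'torque': array([-0.00251549,  0.02280313, -0.01253359]), 'gripper_force': 0.0, 'finger_gap': 0.9988629853541263}
top {'fov_y': 53.96415233762805, 'cx': 317.546117987081, 'cy': 198.61751264357753, 'position': array([0.38645946, 0.08785765, 1.12926044]), 'rotation': array([ 0.04423147, -0.04573835, -0.69727641,  0.71397282])}
side {'fov_y': 46.874271556829235, 'cx': 316.92220892813015, 'cy': 201.77277574678862, 'position': array([0.40190827, 0.94516428, 0.97173331]), 'rotation': array([-0.02694305,  0.38452978,  0.92070598, -0.06092139])}
wrist {'fov_y': 60.10926896216987, 'cx': 315.2988238141828, 'cy': 199.51794858560214, 'mount': array([[ 9.98519529e-04,  9.55513093e-01,  2.94947000e-01,
         7.34319994e-02],
       [ 9.99999468e-01, -8.78019495e-04, -5.40978125e-04,
        -3.96030761e-05],
       [-2.57942465e-04,  2.94947383e-01, -9.55513461e-01,
        -1.42505778e-01],
       [ 0.00000000e+00,  0.00000000e+00,  0.00000000e+00,
         1.00000000e+00]])}
```

View pics/top0.png

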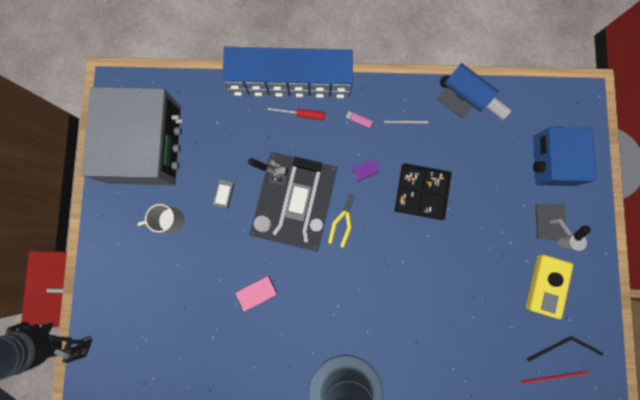

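View pics/side0.png

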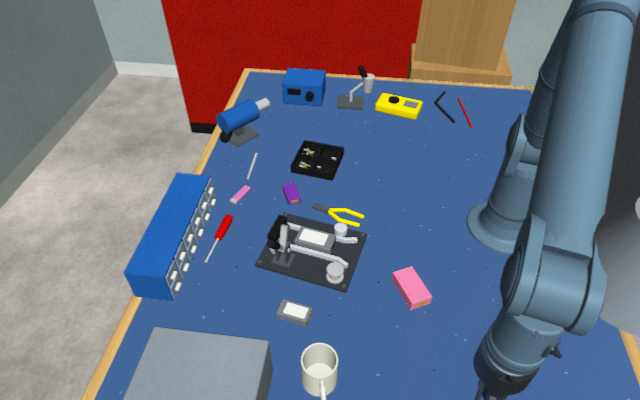

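The top view shows the nest at about (295,200), with its stop at (307,163), the unit lid at (299,202) and the latch grip at (258,163). A smaller grey decoy lies off the nest at (223,193). I'll enlarge both views.

```bash
python3 - <<'E'
import cv2
for n,(a,b,c,d) in {"top":(240,345,145,255),"side":(250,375,205,295)}.items():
    im=cv2.imread(f"pics/{n}0.png")[c:d,a:b]; k=5 if n=="top" else 6
    cv2.imwrite(f"pics/{n}0c.png",cv2.resize(im,None,fx=k,fy=k,interpolation=cv2.INTER_CUBIC))
E
```

```text
(no output)
```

View pics/top0c.png

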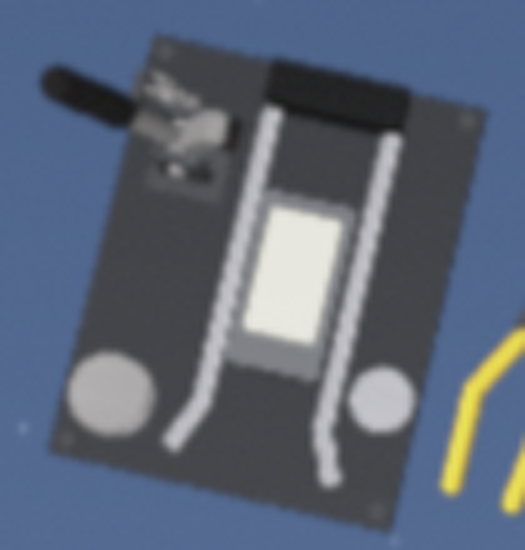

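View pics/side0c.png

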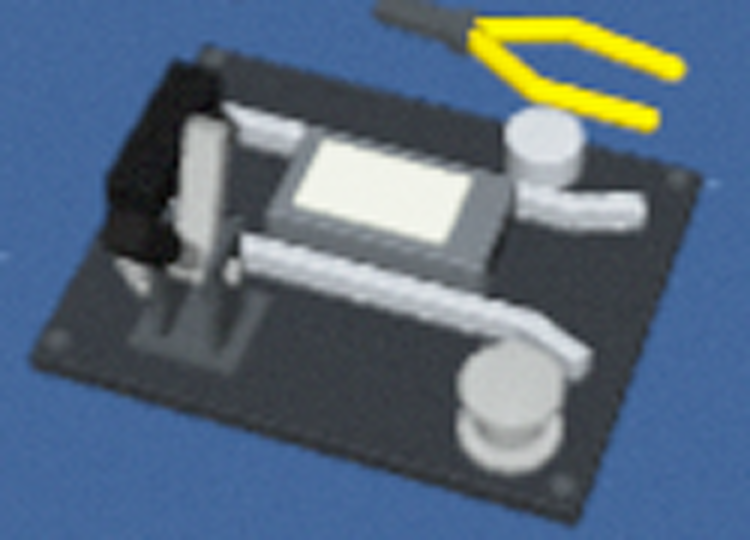

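The crops show the latch leaning left and open, with the unit in the channel about 40 mm short. Next I turn the corner pixels into world positions.

```bash
cat > h.py <<'E'
import numpy as np
from rig import bot
from scipy.spatial.transform import Rotation as R
def ray(n,px):
    c=bot.get_calibration(n); f=200/np.tan(np.radians(c["fov_y"]/2))
    d=np.array([(px[0]-c["cx"])/f,-(px[1]-c["cy"])/f,-1])
    return np.array(c["position"]),R.from_quat(c["rotation"]).apply(d)
def at(n,px,z):
    p,d=ray(n,px); return p+d*(z-p[2])/d[2]
E
python3 - <<'E'
from h import *
T=lambda u,v,z: at("top",(240+u/5-.4,145+v/5-.4),z)
S=lambda u,v,z: at("side",(250+u/6-.4,205+v/6-.4),z)
np.set_printoptions(precision=4,suppress=True)
pl=[T(*p,.012) for p in [(155,35),(488,108),(390,530),(50,452)]]
ps=[S(*p,.012) for p in [(30,362),(205,45),(700,178),(577,523)]]
un=[T(*p,.042) for p in [(272,192),(355,212),(310,380),(225,360)]]
us=[S(*p,.042) for p in [(310,128),(512,183)]]+[S(272,208,.042),S(490,250,.042)]
for nm,q in (("plT",pl),("plS",ps),("unT",un)):
    q=np.array(q);print(nm,q[:,:2].tolist(),"sides",[round(float(np.linalg.norm(q[i]-q[i-1])),4) for i in range(4)],"ctr",q.mean(0))
    a=(q[0]+q[1]-q[2]-q[3]) if nm!="plS" else (q[0]+q[1]-q[2]-q[3]); print("yaw",np.degrees(np.arctan2(a[1],a[0])))
print("unS",np.array(us))
print("stop top near",T(268,100,.048),T(405,132,.048),"bot",T(268,100,.012),T(405,132,.012),"far",T(270,58,.048),T(410,90,.048))
print("stopS",S(180,62,.048),S(107,180,.048), S(225,80,.048))
print("tip",T(50,82,.148))
E
```

```text
plT [[0.6641713236233799, 0.22699421417202678], [0.6255684785696425, 0.03242224106607929], [0.38178158475879864, 0.08354064351620516], [0.4210590345005542, 0.2770917754983796]] sides [0.2482, 0.1984, 0.2491, 0.1975] ctr [0.5231 0.155  0.012 ]
yaw -11.743321037734423
plS [[0.6632867372972183, 0.23548754854695753], [0.6231552139128598, 0.03739079011646207], [0.38154278547905124, 0.09155760512278843], [0.4209008972440758, 0.2870976900304557]] sides [0.2478, 0.2021, 0.2476, 0.1995] ctr [0.5222 0.1629 0.012 ]
yaw -12.328053223064819
unT [[0.5682229376926886, 0.15421331310093817], [0.5579931838434466, 0.10739101022754176], [0.4632335505812164, 0.12989555880990217], [0.4732166730796439, 0.17733891499008028]] sides [0.0978, 0.0479, 0.0974, 0.0485] ctr [0.5157 0.1422 0.042 ]
yaw -13.52037806152426
unS [[0.5593 0.1112 0.042 ]
 [0.465  0.1321 0.042 ]
 [0.5685 0.1605 0.042 ]
 [0.4704 0.1718 0.042 ]]
stop top near [0.6194 0.1577 0.048 ] [0.603  0.0805 0.048 ] bot [0.6272 0.16   0.012 ] [0.6103 0.0802 0.012 ] far [0.6436 0.1573 0.048 ] [0.6271 0.0782 0.048 ]
stopS [0.6243 0.0837 0.048 ] [0.6426 0.159  0.048 ] [0.6017 0.0922 0.048 ]
tip [0.6046 0.2626 0.148 ]
```

The stop's near face is at about (0.619,0.120), and its 80 mm width checks out. Yaw is about -12°, and the unit tail is at about (0.468,0.153). The two cameras disagree by 8 mm in y, so I'll move to a close wrist look behind the unit.

```bash
cat >> h.py <<'E'
def go(p,yaw=-12.3,roll=0.0,pitch=0.0):
    """dp (tool axes) and rotvec (deg) to world p, tool x=-nest x, z down; roll about nest x, pitch about nest y (deg)"""
    s=bot.read_state(); c=R.from_quat(s["tool_rot"])
    N=R.from_euler("z",yaw,degrees=True)
    t=N*R.from_euler("xy",[roll,pitch],degrees=True)*R.from_matrix([[-1,0,0],[0,1,0],[0,0,-1]])
    print("clock",round(s["clock"],2),"at",s["tool_pos"].round(4),"F",s["wrist_force"].round(1))
    print("dp",c.inv().apply(np.array(p)-s["tool_pos"]).round(4),"rot",np.degrees((c.inv()*t).as_rotvec()).round(2))
def wray(px):
    s=bot.read_state(); c=bot.get_calibration("wrist"); f=200/np.tan(np.radians(c["fov_y"]/2))
    M=np.array(c["mount"]); d=M[:3,:3]@np.array([(px[0]-c["cx"])/f,-(px[1]-c["cy"])/f,-1])
    q=R.from_quat(s["tool_rot"]); return q.apply(M[:3,3])+s["tool_pos"],q.apply(d)
def wat(px,z):
    p,d=wray(px); return p+d*(z-p[2])/d[2]
E
python3 -c "
from h import *
go([.40,.165,.22])"
```

```text
clock 0.15 at [0.1917 0.6203 0.2302] F [-0.   0.1  0.1]
dp [-0.3334 -0.3735  0.011 ] rot [-0.12 -0.   -4.87]
```

Emit:
{"api": "play_rows", "payload": {"deltas": [{"dp":[-0.033,-0.037,0.0],"delta_rot":[0,0,-4.9]},{"dp":[-0.066,-0.074,0.0],"delta_rot":[0,0,-4.9]},{"dp":[-0.1,-0.112,0.0],"delta_rot":[0,0,-4.9]},{"dp":[-0.133,-0.149,0.005],"delta_rot":[0,0,-4.9]},{"dp":[-0.166,-0.187,0.005],"delta_rot":[0,0,-4.9]}], "grip": 0}}

```text
clock: 0.65
tool_pos: [0.2952, 0.3918, 0.2255]
tool_rot: [0.107, 0.994, -0.001, -0.0]
wrist_force: [0.6, 0.9, 0.6]
finger_gap: 0.143
gripper_force: 0.0
```

```bash
python3 -c "
from h import *
go([.40,.165,.22])"
```

```text
clock 0.65 at [0.2952 0.3918 0.2255] F [0.6 0.9 0.6]
dp [-0.1506 -0.1994  0.0057] rot [-0.08 -0.02  0.03]
```

Emit:
{"api": "play_rows", "payload": {"deltas": [{"dp":[-0.03,-0.04,0.001],"delta_rot":[0,0,0]},{"dp":[-0.06,-0.08,0.002],"delta_rot":[0,0,0]},{"dp":[-0.09,-0.12,0.003],"delta_rot":[0,0,0]},{"dp":[-0.12,-0.16,0.004],"delta_rot":[0,0,0]},{"dp":[-0.15,-0.2,0.006],"delta_rot":[0,0,0]}]}}

```text
clock: 1.15
tool_pos: [0.3993, 0.1651, 0.2203]
tool_rot: [0.107, 0.994, 0.0, 0.0]
wrist_force: [0.6, 0.1, 0.1]
finger_gap: -0.005
gripper_force: 0.0
```

Emit:
{"api": "play_rows", "payload": {"deltas": [{"dp":[0,0,0],"delta_rot":[0,0,0]},{"dp":[0,0,0],"delta_rot":[0,0,0]}]}}

```text
clock: 1.35
tool_pos: [0.399, 0.1658, 0.2201]
tool_rot: [0.109, 0.994, 0.0, -0.0]
wrist_force: [-0.3, 0.7, 0.3]
finger_gap: -0.001
gripper_force: 0.0
```

```bash
python3 -c "
from h import *
import cv2
im=bot.read_camera('wrist'); cv2.imwrite('pics/w1.png',cv2.resize(im[:,:,::-1],(800,500)))
go([.40,.165,.22])"
```

```text
clock 1.4 at [0.3986 0.1673 0.2201] F [ 0.4  0.3 -0.4]
dp [-0.0019 -0.0019  0.0001] rot [ 0.02 -0.03 -0.02]
```

View pics/w1.png

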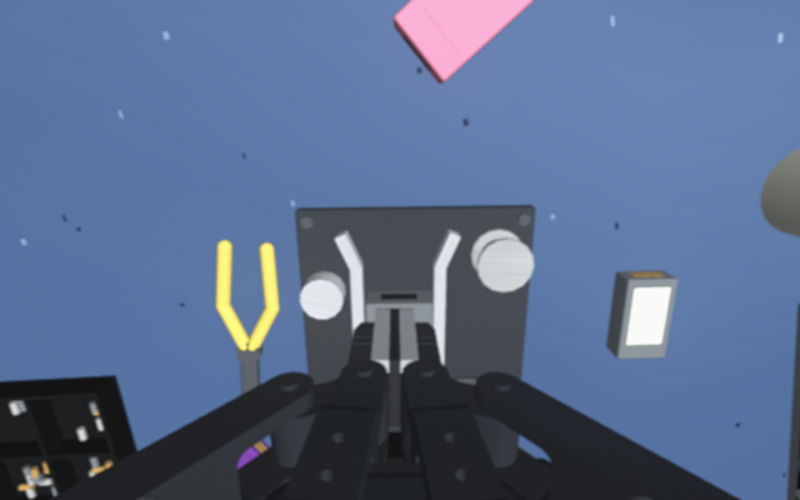

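The wrist view shows the plate's near corners at (297,208) and (534,207), the rails' inner edges at about (364,320) and (434,320), and the unit's tail face in rows 291–303, columns 366–433.

```bash
python3 - <<'E'
from h import *
np.set_printoptions(precision=4,suppress=True)
W=lambda u,v,z: wat((u/1.25-.1,v/1.25-.1),z)
print("plate near",W(297,208,.012),W(534,207,.012))
print("rails",W(363,310,.026),W(435,310,.026))
print("tail top",W(367,304,.042),W(433,304,.042),"bot",W(367,291,.012),W(433,291,.012))
print("spool",W(505,265,.044),"tin",W(322,298,.034))
E
```

```text
plate near [0.3804 0.0892 0.012 ] [0.4211 0.2803 0.012 ]
rails [0.4753 0.1234 0.026 ] [0.4883 0.1833 0.026 ]
tail top [0.4638 0.1306 0.042 ] [0.4751 0.1827 0.042 ] bot [0.4645 0.1286 0.012 ] [0.4768 0.185  0.012 ]
spool [0.4536 0.2438 0.044 ] tin [0.4541 0.0943 0.034 ]
```

```bash
python3 -c "
from h import *
go([.431,.164,.027],-12.0)"
```

```text
clock 1.4 at [0.3986 0.1673 0.2201] F [ 0.4  0.3 -0.4]
dp [-0.0325  0.0036  0.1931] rot [ 0.02 -0.03 -0.32]
```

Emit:
{"api": "play_rows", "payload": {"deltas": [{"dp":[-0.006,0.001,0.04],"delta_rot":[0,0,-0.3]},{"dp":[-0.013,0.002,0.08],"delta_rot":[0,0,-0.3]},{"dp":[-0.02,0.003,0.12],"delta_rot":[0,0,-0.3]},{"dp":[-0.026,0.004,0.16],"delta_rot":[0,0,-0.3]},{"dp":[-0.031,0.005,0.193],"delta_rot":[0,0,-0.3]}]}}

```text
clock: 1.9
tool_pos: [0.429, 0.1676, 0.025]
tool_rot: [0.102, 0.995, -0.0, -0.001]
wrist_force: [0.1, -0.0, 0.4]
finger_gap: -0.004
gripper_force: 0.0
```

Emit:
{"api": "play_rows", "payload": {"deltas": [{"dp":[-0.006,0,0],"delta_rot":[0,0,0]},{"dp":[-0.012,0,0],"delta_rot":[0,0,0]},{"dp":[-0.018,0,0],"delta_rot":[0,0,0]},{"dp":[-0.024,0,0],"delta_rot":[0,0,0]},{"dp":[-0.03,0,0],"delta_rot":[0,0,0]}]}}

```text
clock: 2.4
tool_pos: [0.4601, 0.1602, 0.0289]
tool_rot: [0.104, 0.995, 0.001, -0.0]
wrist_force: [-5.9, 2.4, 3.2]
finger_gap: 0.002
gripper_force: 2.4
```

Emit:
{"api": "play_rows", "payload": {"deltas": [{"dp":[-0.005,0,0],"delta_rot":[0,0,0]},{"dp":[-0.01,0,0],"delta_rot":[0,0,0]},{"dp":[-0.015,0,0],"delta_rot":[0,0,0]},{"dp":[-0.02,0,0],"delta_rot":[0,0,0]},{"dp":[-0.025,0,0],"delta_rot":[0,0,0]}]}}

```text
clock: 2.9
tool_pos: [0.4837, 0.1539, 0.0272]
tool_rot: [0.104, 0.995, -0.0, -0.001]
wrist_force: [-5.0, 1.8, 5.0]
finger_gap: 0.003
gripper_force: 2.7
```

Emit:
{"api": "play_rows", "payload": {"deltas": [{"dp":[-0.003,0,0],"delta_rot":[0,0,0]},{"dp":[-0.006,0,0],"delta_rot":[0,0,0]},{"dp":[-0.009,0,0],"delta_rot":[0,0,0]},{"dp":[-0.012,0,0],"delta_rot":[0,0,0]},{"dp":[-0.014,0,0],"delta_rot":[0,0,0]}]}}

```text
clock: 3.4
tool_pos: [0.498, 0.1509, 0.0271]
tool_rot: [0.104, 0.995, -0.0, 0.0]
wrist_force: [-2.5, 0.6, 1.4]
finger_gap: -0.002
gripper_force: 1.5
```

Emit:
{"api": "play_rows", "payload": {"deltas": [{"dp":[-0.0015,0,0],"delta_rot":[0,0,0]},{"dp":[-0.003,0,0],"delta_rot":[0,0,0]},{"dp":[-0.0045,0,0],"delta_rot":[0,0,0]},{"dp":[-0.006,0,0],"delta_rot":[0,0,0]}]}}

```text
clock: 3.8
tool_pos: [0.5038, 0.1497, 0.0271]
tool_rot: [0.104, 0.995, -0.0, 0.0]
wrist_force: [-1.5, -0.0, -0.8]
finger_gap: -0.002
gripper_force: 1.0
```

Emit:
{"api": "play_rows", "payload": {"deltas": [{"dp":[-0.0015,0,0],"delta_rot":[0,0,0]},{"dp":[-0.003,0,0],"delta_rot":[0,0,0]},{"dp":[-0.004,0,0],"delta_rot":[0,0,0]}]}}

```text
clock: 4.1
tool_pos: [0.5046, 0.1494, 0.027]
tool_rot: [0.104, 0.995, -0.0, -0.003]
wrist_force: [-8.4, 1.3, 7.9]
finger_gap: 0.002
gripper_force: 4.6
```

Emit:
{"api": "play_rows", "payload": {"deltas": [{"dp":[-0.0015,0,0],"delta_rot":[0,0,0]},{"dp":[-0.003,0,0],"delta_rot":[0,0,0]}]}}

```text
clock: 4.3
tool_pos: [0.5045, 0.1494, 0.0266]
tool_rot: [0.104, 0.995, -0.001, -0.006]
wrist_force: [-13.9, 2.8, 11.6]
finger_gap: -0.002
gripper_force: 7.1
```

Emit:
{"api": "play_rows", "payload": {"deltas": [{"dp":[-0.002,0,0],"delta_rot":[0,0,0]},{"dp":[-0.005,0,0],"delta_rot":[0,0,0]},{"dp":[-0.005,0,0],"delta_rot":[0,0,0]}]}}

```text
clock: 4.6
tool_pos: [0.5045, 0.1493, 0.0259]
tool_rot: [0.103, 0.995, -0.001, -0.012]
wrist_force: [-19.7, 2.9, 16.3]
finger_gap: 0.002
gripper_force: 10.1
```

```bash
python3 -c "
from h import *
import cv2
a=bot.read_camera('side')[200:300,240:380]; b=bot.read_camera('top')[145:255,240:345]
o=np.zeros((550,780,3),'uint8'); A=cv2.resize(a,(400,286)) 
A=cv2.resize(a[:,:],None,fx=3,fy=3,interpolation=2); B=cv2.resize(b,(345,361),interpolation=2)
o[:300,:420]=A; o[:361,430:775]=B
cv2.imwrite('pics/c2.png',o[:370,:,::-1])
print(bot.read_state()['tool_pos'],bot.read_state()['wrist_force'])"
```

```text
[0.50452861 0.14932053 0.02586152] [-19.26838372   3.94076706  15.34896653]
```

View pics/c2.png

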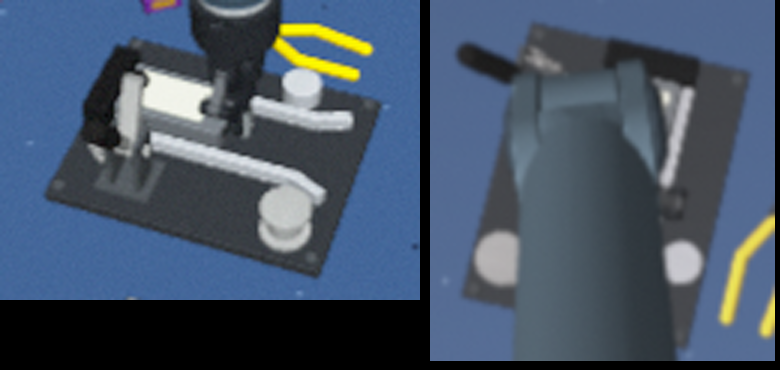

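The unit looks seated, with no gap left at the stop, and the fingers hit a hard stop at about 20 N. I'll back off and rise.

Emit:
{"api": "play_rows", "payload": {"deltas": [{"dp":[0.015,0,0],"delta_rot":[0,0,0]},{"dp":[0.035,0,0],"delta_rot":[0,0,0]},{"dp":[0.035,0,-0.05],"delta_rot":[0,0,0]},{"dp":[0.035,0,-0.1],"delta_rot":[0,0,0]},{"dp":[0.035,0,-0.15],"delta_rot":[0,0,0]}]}}

```text
clock: 5.2
tool_pos: [0.4825, 0.1542, 0.1794]
tool_rot: [0.105, 0.995, 0.0, 0.002]
wrist_force: [2.0, 1.1, 0.7]
finger_gap: 0.0
gripper_force: 0.0
```

Emit:
{"api": "play_rows", "payload": {"deltas": [{"dp":[0,0.02,-0.05],"delta_rot":[0,0,0]},{"dp":[0,0.06,-0.07],"delta_rot":[0,0,0]},{"dp":[0,0.11,-0.07],"delta_rot":[0,0,0]},{"dp":[0,0.16,-0.07],"delta_rot":[0,0,0]},{"dp":[0,0.2,-0.07],"delta_rot":[0,0,0]}]}}

```text
clock: 5.7
tool_pos: [0.5244, 0.3542, 0.2486]
tool_rot: [0.104, 0.995, 0.002, 0.002]
wrist_force: [0.6, -0.2, 0.5]
finger_gap: 0.0
gripper_force: 0.0
```

```bash
python3 -c "
from h import *
import cv2
a=bot.read_camera('side')[200:300,240:380]; b=bot.read_camera('top')[145:255,240:345]
o=np.zeros((540,800,3),'uint8')
A=cv2.resize(a,None,fx=2.8,fy=2.8,interpolation=2); B=cv2.resize(b[:90,:],None,fx=3.8,fy=3.8,interpolation=2)
o[:280,:392]=A; o[:342,400:799]=B
cv2.imwrite('pics/c3.png',o[:345,:,::-1])
go([.6185,.328,.24],-12)"
```

```text
clock 5.8 at [0.5224 0.3594 0.2473] F [-0.8  0.1 -0.6]
dp [-0.1004 -0.0118  0.0075] rot [0.34 0.13 0.6 ]
```

View pics/c3.png

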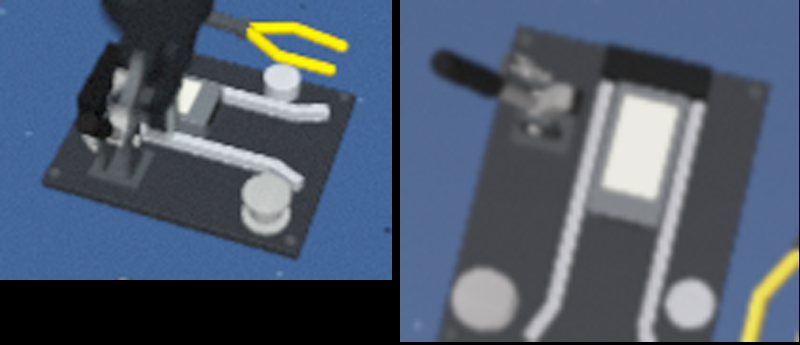

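The unit is flush with the stop and the lever is still open. Next I go to the left of the grip, then down to z≈0.12.

Emit:
{"api": "play_rows", "payload": {"deltas": [{"dp":[-0.045,-0.005,0.008],"delta_rot":[0,0,0]},{"dp":[-0.09,-0.01,0.008],"delta_rot":[0,0,0]},{"dp":[-0.1,-0.012,0.04],"delta_rot":[0,0,0.4]},{"dp":[-0.1,-0.012,0.085],"delta_rot":[0,0,0.4]},{"dp":[-0.1,-0.012,0.128],"delta_rot":[0,0,0.4]}]}}

```text
clock: 6.3
tool_pos: [0.6213, 0.3158, 0.1192]
tool_rot: [0.109, 0.994, 0.001, 0.003]
wrist_force: [-0.3, 0.4, -1.1]
finger_gap: -0.003
gripper_force: 0.0
```

Emit:
{"api": "play_rows", "payload": {"deltas": [{"dp":[0,-0.01,0],"delta_rot":[0,0,0]},{"dp":[0,-0.02,0],"delta_rot":[0,0,0]},{"dp":[0,-0.025,0],"delta_rot":[0,0,0]}]}}

```text
clock: 6.6
tool_pos: [0.6155, 0.2911, 0.1227]
tool_rot: [0.109, 0.994, 0.001, 0.003]
wrist_force: [0.1, 1.1, 0.9]
finger_gap: 0.004
gripper_force: 0.0
```

```bash
python3 -c "
from h import *
import cv2
a=bot.read_camera('side')[180:290,220:350]; b=bot.read_camera('wrist')
cv2.imwrite('pics/c4.png',np.hstack([cv2.resize(a,(390,330),interpolation=2),cv2.resize(b,(400,250))[:,:,:] if 0 else np.vstack([cv2.resize(b,(400,250)),np.zeros((80,400,3),'uint8')])])[:,:,::-1])
go([.61,.28,.12],-12)"
```

```text
clock 6.7 at [0.6155 0.2918 0.1232] F [ 0.7 -0.1  0.1]
dp [ 0.0028 -0.0127  0.0032] rot [ 0.19  0.32 -0.55]
```

View pics/c4.png

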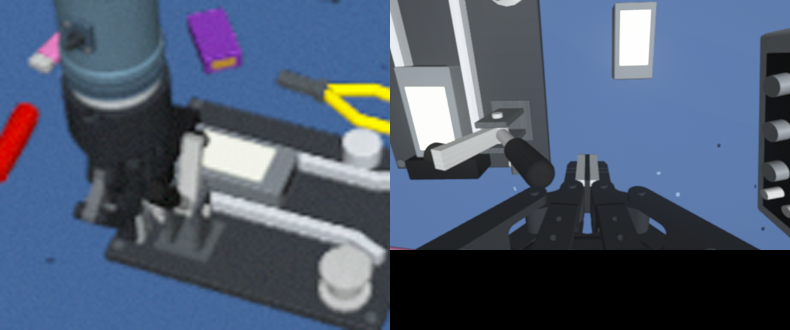

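The wrist picture shows the grip end at about (540,172), just beside the shut fingertips at (588,165). I'll check how well they line up.

```bash
python3 -c "
from h import *
s=bot.read_state(); q=R.from_quat(s['tool_rot'])
for px in [(240,275),(250,290),(226,270)]:
  p=wat(px,.148); print(p.round(4), q.inv().apply(p-s['tool_pos']).round(4))"
```

```text
[0.6023 0.2651 0.148 ] [ 0.007  -0.0288 -0.0249]
[0.6094 0.267  0.148 ] [ 0.0004 -0.0254 -0.0249]
[0.5991 0.2605 0.148 ] [ 0.0091 -0.034  -0.0249]
```

Emit:
{"api": "play_rows", "payload": {"deltas": [{"dp":[0.005,-0.009,0],"delta_rot":[0,0,0]},{"dp":[0.005,-0.018,0],"delta_rot":[0,0,0]},{"dp":[0.005,-0.027,0],"delta_rot":[0,0,0]},{"dp":[0.005,-0.036,0],"delta_rot":[0,0,0]},{"dp":[0.005,-0.045,0],"delta_rot":[0,0,0]}]}}

```text
clock: 7.2
tool_pos: [0.6004, 0.2631, 0.1258]
tool_rot: [0.103, 0.995, 0.009, 0.004]
wrist_force: [0.2, 7.7, 6.2]
finger_gap: 0.002
gripper_force: 3.7
```

Emit:
{"api": "play_rows", "payload": {"deltas": [{"dp":[0,-0.008,0],"delta_rot":[0,0,0]},{"dp":[0,-0.016,0],"delta_rot":[0,0,0]},{"dp":[0,-0.024,0],"delta_rot":[0,0,0]}]}}

```text
clock: 7.5
tool_pos: [0.5957, 0.2333, 0.1259]
tool_rot: [0.106, 0.994, 0.006, 0.004]
wrist_force: [-3.9, 3.8, 18.3]
finger_gap: -0.003
gripper_force: 8.5
```

Emit:
{"api": "play_rows", "payload": {"deltas": [{"dp":[0,-0.007,0],"delta_rot":[0,0,0]},{"dp":[0,-0.014,0],"delta_rot":[0,0,0]},{"dp":[0,-0.02,0],"delta_rot":[0,0,0]}]}}

```text
clock: 7.8
tool_pos: [0.5882, 0.2065, 0.1197]
tool_rot: [0.108, 0.994, -0.0, 0.0]
wrist_force: [0.1, -1.1, -0.6]
finger_gap: -0.001
gripper_force: 0.0
```

```bash
python3 -c "
from h import *
import cv2
a=bot.read_camera('side')[180:290,220:350]; b=bot.read_camera('wrist')
cv2.imwrite('pics/c5.png',np.hstack([cv2.resize(a,(390,330),interpolation=2),np.vstack([cv2.resize(b,(400,250)),np.zeros((80,400,3),'uint8')])])[:,:,::-1])
go([.61,.28,.12],-12)"
```

```text
clock 7.9 at [0.5878 0.2051 0.1187] F [ 0.6 -0.4 -0.5]
dp [-0.0055  0.0779 -0.0015] rot [-0.11 -0.07 -0.5 ]
```

View pics/c5.png

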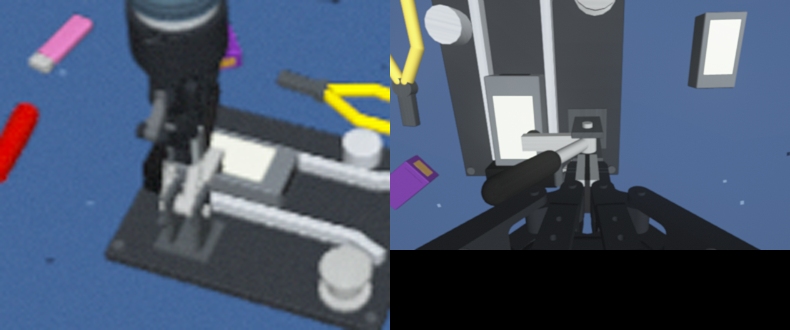

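The lever has snapped over to the right, and its pad arm lies over the unit. I'll withdraw left and up, then verify.

Emit:
{"api": "play_rows", "payload": {"deltas": [{"dp":[0,0.03,0],"delta_rot":[0,0,0]},{"dp":[0,0.07,-0.01],"delta_rot":[0,0,0]},{"dp":[0,0.11,-0.04],"delta_rot":[0,0,0]},{"dp":[0,0.15,-0.07],"delta_rot":[0,0,0]},{"dp":[0,0.18,-0.1],"delta_rot":[0,0,0]}]}}

```text
clock: 8.4
tool_pos: [0.6259, 0.3867, 0.2188]
tool_rot: [0.106, 0.994, -0.0, -0.001]
wrist_force: [0.5, 0.2, 0.0]
finger_gap: -0.0
gripper_force: 0.0
```

Emit:
{"api": "play_rows", "payload": {"deltas": [{"dp":[0,0,0],"delta_rot":[0,0,0]},{"dp":[0,0,0],"delta_rot":[0,0,0]},{"dp":[0,0,0],"delta_rot":[0,0,0]}]}}

```text
clock: 8.7
tool_pos: [0.6266, 0.3807, 0.2169]
tool_rot: [0.109, 0.994, -0.002, -0.001]
wrist_force: [-0.1, -0.5, -0.8]
finger_gap: -0.002
gripper_force: 0.0
```

```bash
python3 -c "
from h import *
import cv2
b=bot.read_camera('top')[140:255,215:355]; a=bot.read_camera('side')[180:300,240:380]
cv2.imwrite('pics/c6.png',np.hstack([cv2.resize(b,(450,370),interpolation=2),cv2.resize(a,(350,370),interpolation=2)])[:,:,::-1])
s=bot.read_state();print(s['clock'],s['tool_pos'],s['wrist_force'])"
```

```text
8.8 [0.62668435 0.38023363 0.2169582 ] [ 0.25900305 -0.4047131  -1.18637957]
```

View pics/c6.png

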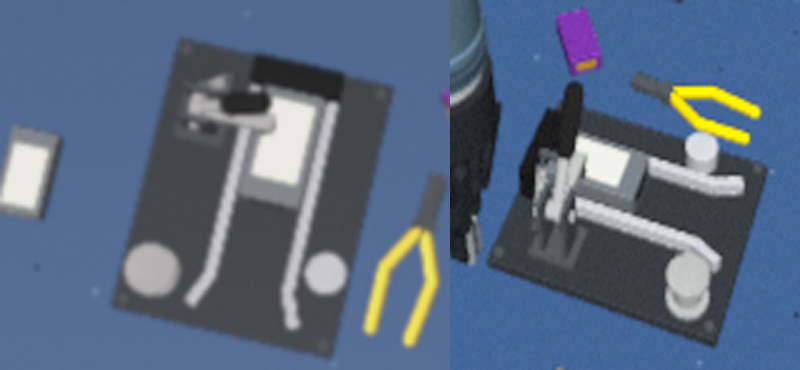

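The lever is thrown with its pad on the unit, the unit is against the stop, the arm is clear and the bystanders haven't moved.

```bash
python3 -c "
from rig import bot
print(bot.hand_in())"
```

```text
the job is handed in; nothing more can be done
None
```

I pushed the unit home against the stop and threw the latch, and the last pictures show its pad on the unit. The arm was clear, and the bystanders in view looked unmoved. I handed the job in at about 9 s on the robot's clock; no verdict came back.

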